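# Two-button roll release

## Robot

A 6-joint arm with a two-finger parallel gripper is mounted at the origin on the work surface. World frame = base frame: x ahead of the robot, y to its left, z up, the work surface at z = 0. Lengths are in m, angles in rad, forces in N, time in s.
With the tool pointing down it reaches from about 0.325 to 0.9 m from the base axis. Payload 6.1 kg.
Tool frame: the origin (TCP) lies on the mounting face of the last link; the fingertips stand finger_overhang ahead of it and the grasp point (between the pads) lies 155 mm ahead of it (finger_overhang is the distance from the TCP to the fingertips, in m); z points along the fingers, y is the direction in which the jaws open and shut (so a half turn about z gives the same grasp; the last joint's range is limited). The gripper opens to 85 mm and grips with 20 to 120 N. Pads are 22 mm wide; open, the fingers measure 114 mm over their backs; the gripper's body (76 mm by 85 mm) begins 54 mm behind the grasp point. The pads swing forward as they close: fully open they stand 13 mm farther back than shut.
Start: joints at [-1.313, 0.22, 1.526, -0, 1.395, -0.126], TCP at [0.234, -0.58, 0.405] pointing down, gripper open.
Joint ranges: [-2.98, 2.98], [-0.91, 2.08], [0.09, 2.57], [-1.24, 4.39], [0.2, 2.65], [-2.68, 2.68]. Speed limits (rad/s): [2.57, 2.57, 3.01, 3.14, 3.14, 3.14].

## Interface

Orientations are given as a unit quaternion [w, x, y, z].
In Python, from plant import * gives the robot as it stands.
- The arm moves only by the tool send_rows, never from a script. Its argument "targets" is a list of rows, each an object with "delta_rot": the turn, a rotation vector about the world's x, y, z in degrees, a list of three; "travel": the shift along the world's x, y, z in mm, a list of three; "jaw": the finger opening in mm, from 0 to 85.4. A call has exactly 8 rows; each row shifts and turns the commanded pose from where the row before left it; what a row does not reach is not made up. A row lasts 1/8 s, in which the tool goes at most 62.5 mm and 10.7 degrees, less where a joint would pass 70% of its speed; a pose out of reach is approached as far as the arm can. A call is refused whole if a number of a shift passes 62.5 or a number of a turn 10.7, either way. A call with a gripper value outside its range is refused whole. The fingers move at their own pace and stop on an object; the grip force is fixed at half the most. Time passes only in rows, so rows that do not move let the fingers close, or fill a call up. It gives the time, the measured TCP pose, the force and the opening at its end, in the units of the state.
- read_state(): the state, without advancing time (a new reading comes with each control period).
- snapshot(name): name is "scene" or "top" or "wrist"; returns (picture, depth): 480x640x3 uint8, red, green, blue; 480x640 float32, m along the optical axis (not along the pixel's ray), 0 where there is no reading.
- calibration(name): a dict with "mtx" (3x3 intrinsics, pixels), "extrinsics" (4x4, takes a point from world to camera coordinates). Camera axes: x right, y up, looking along -z (the intrinsics and any distortion apply to the point x, -y, -z); pixel columns grow to the right and rows downward; lengths in m; the calibration is good to about 2 mm. A picture is of the moment at which its call begins: read the wrist's pose just before it. calibration takes no time and is no camera call; for the wrist camera it gives the pose at the moment of the call.
- job_done(): hands the job in, once; it reports no verdict.
The state is a dict: "clock": time; "joint_pos": joint angles; "dq": joint speeds; "joint_efforts": joint torques, N m; "tcp_pos": TCP position; "orientation": TCP orientation; "ft_force": force on the tool from outside, world axes, zero at the start; "wrist_torque": the same for the moment, N m; "finger_gap": finger opening in m.
Only numpy, scipy, OpenCV 4.12 (cv2) and the standard library are available. Lean on these libraries where they do the work, as an engineer would, in place of code of your own. Each camera call takes 0.05 s, during which the arm holds its last target. There are 200 camera calls.

## Task

Press the two round release buttons of the foil-roll dispenser down together, one fingertip on each, and hold both down until the roll has rolled down into the catch tray and lies still there. Then let both buttons come up and move the hand clear. Do not touch the roll, and leave the spare roll, bottle, pencil cup and calculator where they are.

Things in the scene. Friction and masses are not known exactly. Their poses are not given: they have to be found in the camera images.
- dispenser: Sheet-metal roll dispenser fixed to the bench, 230 x 124 mm. Origin on the bench under its middle; x runs level from the button end (-105 mm) down to the tray end (+125), y left, z up. Grey deck (x -105 to -35, 50 mm high) with two push buttons side by side; then a ramp falling 12 degrees to +x between side cheeks 50 mm high, with two stop pins (x = +20) holding the roll; then the catch tray.
- button_left_top (a point): Centre of the flat top of the left button (at x = -68, y = +30, z = 72 mm in the dispenser's frame when up); moves with the button. The button is a plain aluminium plunger, 26 mm in diameter, standing 22 mm above the deck. The two buttons are 60 mm apart, centre to centre.
- button_right_top (a point): The same for the right button (y = -30 mm).
- button_left (a joint): Travel of the left button: 0 up, 0.010 m fully down. It sinks straight down against a spring, 2 N at first, 6 N fully down (12 N for both), and springs back. It carries one stop pin, 7 mm proud of the ramp, which sinks with it; the roll runs off only when both pins are down (both buttons beyond about 7 mm).
- button_right (a joint): The same for the right button.
- roll: The roll in the dispenser: copper-coloured cylinder, 40 mm in diameter, 110 mm long, 0.15 to 0.3 kg, lying along the dispenser's y. Origin at its centre. At the start it rests against the pins, its centre at about x = +5 mm in the dispenser's frame, 54 mm above the bench (top 74 mm). Set free, it rolls into the tray and settles within about a second.
- tray (a point): Middle of the floor of the open catch tray (tray x +68 to +122 mm in the dispenser's frame, this point at x = +96 mm, 6 mm above the bench; end stop 34 mm high). The roll at rest there has its centre about 20 mm above this point and at most 8 mm from it along the dispenser's x.
- spare_roll: Bystander: a roll of the same kind, 40 mm in diameter, standing on end on the bench, 110 mm high. Origin at the centre of its underside.
- bottle: Bystander: closed white bottle, 56 mm in diameter, 150 mm high. Origin at the centre of its underside.
- pencil_cup: Bystander: blue metal cup, 72 mm in diameter, 85 mm high, with four pencils and pens fixed in it that reach 141 mm above the bench and lean out to 46 mm from its axis. Origin at the centre of its underside.
- calculator: Bystander: flat black pocket calculator, 120 x 75 x 16 mm. Origin at the centre of its underside. The bystanders stand beside the dispenser, their centres 130 to 200 mm to the side of its middle line.
Not all that is in view belongs to the job. What is shaped like the roll but pink or yellow is not meant.

How it is judged:
By the outcome, as a careful person would: the job done as asked, in the order asked, and still so for the second after the job is handed in, with the robot touching nothing.
It also fails if it takes over 35 s, if anything falls off the work surface, if the arm or the gripper's body presses on something with over 40 N, if the wrist force passes 120 N, or if a joint passes its speed limit or range.

## Working session

There is one attempt and no reset: what is moved stays moved. The work goes in short steps, Python scripts to look and compute and a tool call to move; the robot and the scene stay as the last step left them, time stands still between calls to the robot, and variables do not carry over. Pictures are saved under pics/ and viewed, about 8 in all and at most 12, crops included, and the job is handed in when it is done.

Besides the shell and the picture viewer there is one more tool, called after "Call:" as name([rows], argument=value, ...), one row to a line, values as JSON. send_rows: Moves the arm, as the interface text tells. Its arguments: {"type":"object","properties":{"targets":{"type":"array"}},"required":["targets"]}

```bash
mkdir -p pics; ls; cat > h.py <<'E'
from plant import *
import numpy as np, cv2
def shot(n,f=None):
    c=calibration(n); p,d=snapshot(n)
    if f: cv2.imwrite('pics/'+f,p[:,:,::-1])
    return p,d,c
def ray(c,u,v):
    K=np.array(c['mtx']);E=np.array(c['extrinsics'])
    r=np.linalg.inv(K)@[u,v,1]; r=np.array([r[0],-r[1],-r[2]])
    R=E[:3,:3];return -R.T@E[:3,3],R.T@r
def onz(c,u,v,z):
    o,r=ray(c,u,v);return o+r*(z-o[2])/r[2]
def dep(c,d,u,v):
    o,r=ray(c,u,v);return o+r*d[int(v),int(u)]
E
python3 - <<'E'
from h import *
for n in('scene','top'):
    p,d,c=shot(n,n+'1.png');print(n,{k:np.round(v,4).tolist() if k in('mtx','extrinsics') else v for k,v in c.items()})
s=read_state();print({k:np.round(v,4) for k,v in s.items()})
try: print(finger_overhang)
except Exception as e: print(e)
E
```

```text
pics
scene {'mtx': [[445.7074, 0.0, 316.5935], [0.0, 445.7074, 238.4779], [0.0, 0.0, 1.0]], 'extrinsics': [[-0.8396, 0.5431, 0.007, 0.4805], [-0.3874, -0.6079, 0.693, 0.2372], [0.3807, 0.5792, 0.7209, -1.0637], [0.0, 0.0, 0.0, 1.0]]}
top {'mtx': [[456.6068, 0.0, 318.4457], [0.0, 456.6068, 239.3306], [0.0, 0.0, 1.0]], 'extrinsics': [[0.0003, -0.9999, 0.013, 0.0524], [0.9883, 0.0023, 0.1528, -0.6259], [-0.1528, 0.0128, 0.9882, -0.7799], [0.0, 0.0, 0.0, 1.0]]}
{'clock': np.float64(0.1), 'joint_pos': array([-1.3131,  0.2211,  1.5275,  0.    ,  1.3947, -0.1261]), 'dq': array([ 0.0013, -0.0029, -0.0036, -0.0012,  0.0002, -0.0008]), 'joint_efforts': array([ 1.50000e-03, -4.98245e+01, -3.90546e+01, -1.00000e-04,
        5.70000e-03, -0.00000e+00]), 'tcp_pos': array([ 0.234 , -0.5793,  0.4037]), 'orientation': array([-9.000e-04,  9.816e-01,  1.907e-01, -0.000e+00]), 'ft_force': array([0.2675, 0.7762, 0.1038]), 'wrist_torque': array([ 0.0231,  0.0359, -0.0198]), 'finger_gap': np.float64(0.0851)}
0.1734
```

View pics/top1.png

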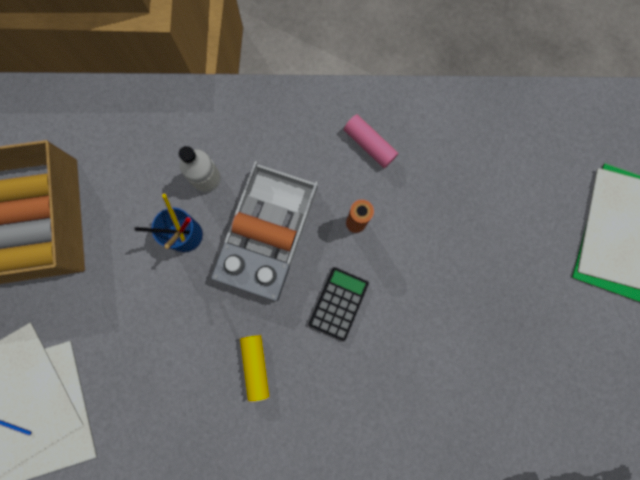

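View pics/scene1.png

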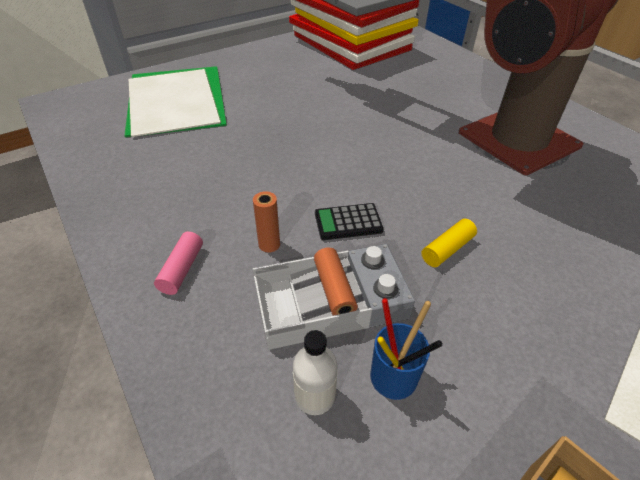

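Top view: dispenser at (265,232), copper roll on the ramp at (263,232), buttons at (234,264) and (265,275). Look-alikes for the roll are the standing spare (360,216), pink (371,141), yellow (255,368) and the boxed rolls (20,210). Look-alikes for the buttons are the bottle cap (187,154) and bottle (199,170). In the scene view the buttons are at (374,254) and (387,284). I choose the two white discs on the grey deck.

```bash
cat > m.py <<'E'
from h import *
P={}
for n,seeds in(('top',[(234,264),(265,275)]),('scene',[(387,284),(374,254)])):
    p,d,c=shot(n)
    g=p.min(axis=2)
    for i,(u,v) in enumerate(seeds):
        w=g[v-14:v+15,u-14:u+15]; m=(w>0.86*np.percentile(w,97)).astype(np.uint8)
        k,l,s,ce=cv2.connectedComponentsWithStats(m); b=1+np.argmax(s[1:,4])
        q=ce[b]+[u-14,v-14]
        print(n,i,q.round(1),s[b],'thr',np.percentile(w,97),'depthpt',dep(c,d,*q.round()).round(4),'z72',onz(c,*q,.072).round(4)); P[n,i]=(c,q)
    x=p[200:320,200:320] if n=='top' else p[220:340,320:440]
    cv2.imwrite(f'pics/crop_{n}.png',cv2.resize(x,None,fx=4,fy=4)[:,:,::-1])
T=[]
for i in(0,1):
    o1,r1=ray(P['top',i][0],*P['top',i][1]);o2,r2=ray(P['scene',i][0],*P['scene',i][1])
    A=np.c_[r1,-r2];t=np.linalg.lstsq(A,o2-o1,rcond=None)[0]
    a,b=o1+r1*t[0],o2+r2*t[1];print('tri',i,((a+b)/2).round(4),'gap',np.linalg.norm(a-b).round(4));T.append((a+b)/2)
e=T[0]-T[1];print('sep',np.linalg.norm(e),'dispenser y dir deg',np.degrees(np.arctan2(e[1],e[0])))
cv2.imwrite('pics/crops.png',np.hstack([cv2.imread('pics/crop_top.png')[:,:400],cv2.imread('pics/crop_scene.png')[:,:400]]))
E
python3 m.py
```

```text
top 0 [232.2 263.2] [  6   7  13  13 138] thr 172.0 depthpt [0.5803 0.2043 0.0702] z72 [0.5797 0.2037 0.072 ]
top 1 [264.8 274.2] [  7   7  14  13 141] thr 173.0 depthpt [0.5612 0.1465 0.07  ] z72 [0.5607 0.1467 0.072 ]
scene 0 [386.5 279.8] [  6   4  16  13 156] thr 214.0 depthpt [0.5794 0.2057 0.0717] z72 [0.5799 0.2052 0.072 ]
scene 1 [373.3 251.3] [  6   6  15  11 127] thr 214.0 depthpt [0.5608 0.1475 0.0717] z72 [0.5609 0.1485 0.072 ]
tri 0 [0.5795 0.2042 0.0708] gap 0.0009
tri 1 [0.5604 0.1472 0.0706] gap 0.001
sep 0.060162670672975094 dispenser y dir deg 71.46656671114535
```

View pics/crops.png

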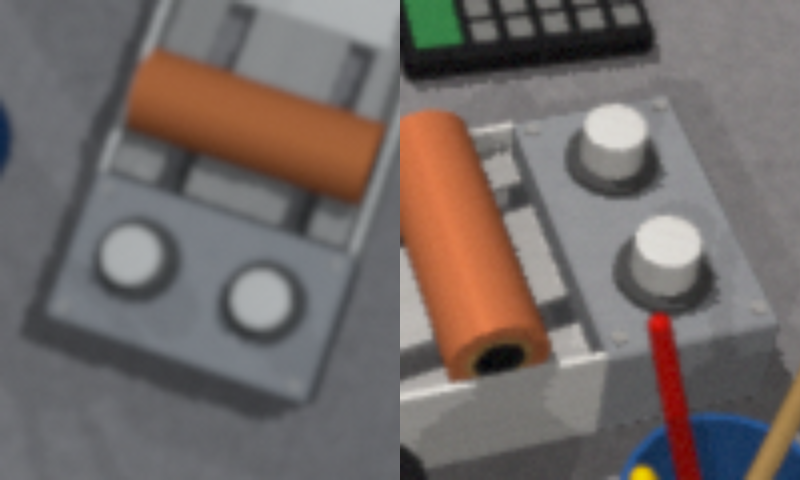

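Both crops confirm it: two pale discs on the grey deck with the copper roll in front of them. Left is at about (0.580, 0.204), right at (0.561, 0.147), tops at z ≈ 0.071, and the dispenser's y axis is at 71.5°. I'll move above them with the jaw at 47 mm and turn the hand -40°.

Call:
send_rows([
  {"delta_rot": [0,0,-2.5],"travel": [21,47,0],"jaw": 47},
  {"delta_rot": [0,0,-2.5],"travel": [21,47,0],"jaw": 47},
  {"delta_rot": [0,0,-2.5],"travel": [21,47,0],"jaw": 47},
  {"delta_rot": [0,0,-2.5],"travel": [21,47,0],"jaw": 47},
  {"delta_rot": [0,0,-2.5],"travel": [21,47,0],"jaw": 47},
  {"delta_rot": [0,0,-2.5],"travel": [21,47,0],"jaw": 47},
  {"delta_rot": [0,0,-2.5],"travel": [21,47,0],"jaw": 47},
  {"delta_rot": [0,0,-2.5],"travel": [21,47,0],"jaw": 47},
])

```text
clock: 1.2
tcp_pos: [0.4023, -0.2019, 0.4048]
orientation: [0.0, 1.0, 0.017, 0.0]
ft_force: [-0.7, -0.7, -0.2]
finger_gap: 0.0466
```

Call:
send_rows([
  {"delta_rot": [0,0,-2.5],"travel": [21,47,0],"jaw": 47},
  {"delta_rot": [0,0,-2.5],"travel": [21,47,0],"jaw": 47},
  {"delta_rot": [0,0,-2.5],"travel": [21,47,0],"jaw": 47},
  {"delta_rot": [0,0,-2.5],"travel": [21,47,0],"jaw": 47},
  {"delta_rot": [0,0,-2.5],"travel": [21,47,0],"jaw": 47},
  {"delta_rot": [0,0,-2.5],"travel": [21,47,0],"jaw": 47},
  {"delta_rot": [0,0,-2.5],"travel": [21,47,0],"jaw": 47},
  {"delta_rot": [0,0,0],"travel": [0,0,0],"jaw": 47},
])

```text
clock: 2.2
tcp_pos: [0.5495, 0.1284, 0.4042]
orientation: [-0.0, 0.991, -0.133, -0.0]
ft_force: [0.2, -0.5, -0.8]
finger_gap: 0.047
```

```bash
cat > st.py <<'E'
from h import *
from scipy.spatial.transform import Rotation as R
def st():
    s=read_state();q=s['orientation'];M=R.from_quat([q[1],q[2],q[3],q[0]]).as_matrix()
    print(round(s['clock'],2),'tcp',np.round(s['tcp_pos'],4),'F',np.round(s['ft_force'],1),'gap',round(s['finger_gap'],4),'j',np.round(s['joint_pos'],2))
    print('toolx yaw',np.degrees(np.arctan2(M[1,0],M[0,0])).round(2),'z',M[:,2].round(3))
    return s,M
E
python3 - <<'E'
from st import *
s,M=st()
p,d,c=shot('wrist','w1.png')
o,r=ray(c,320,240);print('cam in tool',(M.T@(o-s['tcp_pos'])).round(3), 'view in tool',(M.T@r).round(2))
E
```

```text
2.2 tcp [0.5495 0.1284 0.4042] F [ 0.2 -0.5 -0.8] gap 0.047 j [0.09 0.08 1.69 0.   1.38 1.93]
toolx yaw -15.29 z [-0.001  0.001 -1.   ]
cam in tool [0.078 0.001 0.03 ] view in tool [-0.29 -0.01  0.96]
```

View pics/w1.png

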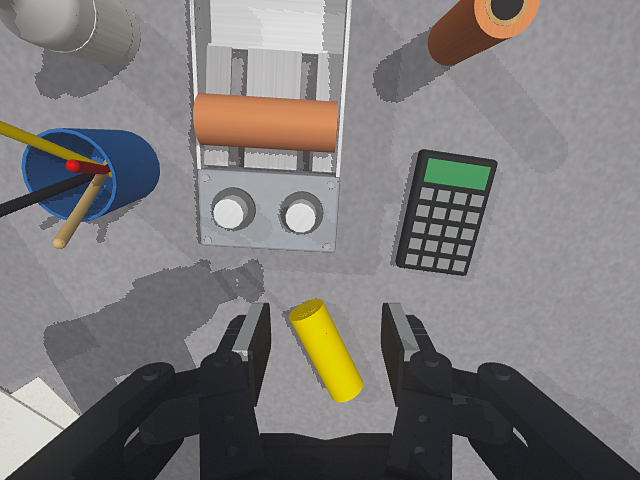

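Wrist view: deck ahead, left button at (230,212), right button at (302,215), roll beyond at (265,123). The bottle, cup, calculator and spare roll all stand well to the side. Next I'll centre over the buttons and descend partway.

Call:
send_rows([
  {"delta_rot": [0,0,-1.1],"travel": [7,16,0],"jaw": 47},
  {"delta_rot": [0,0,-1.1],"travel": [7,16,0],"jaw": 47},
  {"delta_rot": [0,0,-1.0],"travel": [6.5,15.3,0],"jaw": 47},
  {"delta_rot": [0,0,0],"travel": [0,0,-25],"jaw": 47},
  {"delta_rot": [0,0,0],"travel": [0,0,-35],"jaw": 47},
  {"delta_rot": [0,0,0],"travel": [0,0,-35],"jaw": 47},
  {"delta_rot": [0,0,0],"travel": [0,0,-25],"jaw": 47},
  {"delta_rot": [0,0,0],"travel": [0,0,0],"jaw": 47},
])

```text
clock: 3.25
tcp_pos: [0.5683, 0.1714, 0.2822]
orientation: [0.001, 0.987, -0.163, -0.003]
ft_force: [-0.3, -0.5, -0.4]
finger_gap: 0.0469
```

```bash
python3 - <<'E'
from st import *
s,M=st();t=np.array(s['tcp_pos'])
p,d,c=shot('wrist','w2.png')
B=np.array([[.5796,.2043,.0715],[.5606,.1473,.0715]])
print('buttons in tool',((B-t)@M).round(4).tolist())
v,u=np.nonzero(d>0); o,_=ray(c,0,0)
K=np.array(c['mtx']);E=np.array(c['extrinsics'])
cam=np.c_[(u-K[0,2])/K[0,0],-(v-K[1,2])/K[1,1],-np.ones(len(u))]*d[v,u][:,None]
W=(cam-E[:3,3])@E[:3,:3]; Tl=(W-t)@M
f=(Tl[:,2]>.1)&(Tl[:,2]<.178)&(abs(Tl[:,0])<.02)&(abs(Tl[:,1])<.08)
for sg in(1,-1):
    g=Tl[f&(sg*Tl[:,1]>0)]; tip=g[:,2].max(); h=g[g[:,2]>tip-.004]
    print(sg,'tip z',tip.round(4),'y',h[:,1].min().round(4),h[:,1].max().round(4),'x',h[:,0].min().round(4),h[:,0].max().round(4))
# white button tops seen by the wrist
g=((p.min(axis=2)>150)&(np.ptp(p.astype(int),axis=2)<25)).astype(np.uint8)
k,l,S,ce=cv2.connectedComponentsWithStats(g)
for i in range(1,k):
    if 200<S[i,4]<9000: 
        q=ce[i];print(S[i],q.round(1),onz(c,*q,.0715).round(4))
E
```

```text
3.25 tcp [0.5683 0.1714 0.2822] F [-0.3 -0.5 -0.4] gap 0.0469 j [ 0.16  0.26  1.72 -0.    1.17  2.06]
toolx yaw -18.78 z [-0.005 -0.001 -1.   ]
buttons in tool [[0.0011, -0.0354, 0.2106], [0.0015, 0.0247, 0.2108]]
1 tip z 0.171 y 0.0241 0.0246 x -0.0115 0.0094
-1 tip z 0.1712 y -0.0229 -0.0225 x -0.0094 0.0087
[182   0  17 106 662] [190.4  49.2] [0.6899 0.1904 0.0715]
[430   0  14 110 664] [436.   48.9] [0.6557 0.0894 0.0715]
[ 483   42  157  173 6313] [547.8 124.4] [0.6086 0.0477 0.0715]
[121 119  16  28 259] [129.4 132.7] [0.6674 0.2319 0.0715]
[ 50 142  83  30 279] [ 82.9 154.1] [0.6658 0.2572 0.0715]
[145 144  33  35 447] [161.1 158.8] [0.6521 0.2234 0.0715]
[158 158  45  62 786] [182.  188.1] [0.6363 0.2201 0.0715]
[420 161  10  49 256] [424.8 187.8] [0.5984 0.1087 0.0715]
[200 164  11  47 240] [205.  190.2] [0.6318 0.21   0.0715]
[380 174  32  28 664] [395.4 190. ] [0.602  0.1225 0.0715]
[214 178  37  25 811] [232.2 190.9] [0.6272 0.1977 0.0715]
[ 275  178   81   25 1770] [315.2 190.5] [0.6143 0.1594 0.0715]
[ 428  232  102  124 2175] [482.2 301. ] [0.5292 0.0942 0.0715]
[612 251  28  40 486] [626.9 272.1] [0.5212 0.0191 0.0715]
[   1  266  156  106 3901] [ 82.7 316. ] [0.5906 0.3012 0.0715]
[619 292  21  41 262] [628.2 309.2] [0.4987 0.0201 0.0715]
[571 318  46  24 242] [598.8 333.3] [0.4886 0.0369 0.0715]
[529 332  25  33 351] [541.2 347. ] [0.4902 0.0685 0.0715]
[ 254  343  103   96 1826] [287.2 404.6] [0.4996 0.2172 0.0715]
[462 342  43  27 311] [485.6 352. ] [0.4972 0.0987 0.0715]
[547 344  44  30 354] [566.5 355.7] [0.4798 0.0558 0.0715]
```

View pics/w2.png

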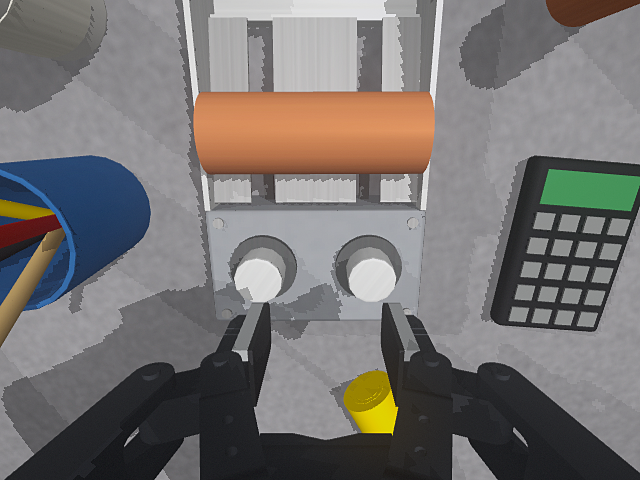

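Wrist view from nearer: button tops at about (258,280) and (371,280), and finger pads at (262,305) and (390,305). The hand sits about 5 mm to the right, and the fingertips are 0.171 m ahead of the TCP. I'll correct and go lower.

Call:
send_rows([
  {"delta_rot": [0,0,0],"travel": [1.5,2.5,0],"jaw": 47},
  {"delta_rot": [0,0,0.2],"travel": [1.4,2.2,0],"jaw": 47},
  {"delta_rot": [0,0,0],"travel": [0,0,-8],"jaw": 47},
  {"delta_rot": [0,0,0],"travel": [0,0,-9],"jaw": 47},
  {"delta_rot": [0,0,0],"travel": [0,0,-8],"jaw": 47},
  {"delta_rot": [0,0,0],"travel": [0,0,0],"jaw": 47},
  {"delta_rot": [0,0,0],"travel": [0,0,0],"jaw": 47},
  {"delta_rot": [0,0,0],"travel": [0,0,0],"jaw": 47},
])

```text
clock: 4.3
tcp_pos: [0.5726, 0.1775, 0.2601]
orientation: [-0.0, 0.987, -0.161, 0.0]
ft_force: [0.6, 0.1, 0.6]
finger_gap: 0.0471
```

```bash
python3 - <<'E'
from st import *
s,M=st();t=np.array(s['tcp_pos'])
B=np.array([[.5796,.2043,.0715],[.5606,.1473,.0715]])
print('buttons in tool',((B-t)@M).round(4).tolist())
p,d,c=shot('wrist','w3.png')
cv2.imwrite('pics/w3c.png',cv2.resize(p[200:400,180:460],None,fx=2.8,fy=2.8)[:,:,::-1])
for q in((258,280),(371,280)): pass
v,u=np.mgrid[200:420,180:460]; v=v.ravel();u=u.ravel()
K=np.array(c['mtx']);E=np.array(c['extrinsics'])
W=((np.c_[(u-K[0,2])/K[0,0],-(v-K[1,2])/K[1,1],-np.ones(len(u))]*d[v,u][:,None])-E[:3,3])@E[:3,:3]
Tl=(W-t)@M
f=(abs(W[:,2]-.0715)<.003)&(abs(Tl[:,0])<.03)&(abs(Tl[:,1])<.05)
for sg in(-1,1):
    h=f&(sg*Tl[:,1]>0);g=Tl[h];print('button seen',sg,len(g),'y',g[:,1].min().round(4),g[:,1].max().round(4),'x',g[:,0].min().round(4),g[:,0].max().round(4),'z',np.median(W[h,2]).round(4))
E
```

```text
4.3 tcp [0.5726 0.1775 0.2601] F [0.6 0.1 0.6] gap 0.0471 j [ 0.17  0.3   1.71 -0.    1.12  2.06]
toolx yaw -18.51 z [ 0.001  0.    -1.   ]
buttons in tool [[-0.002, -0.0276, 0.1886], [-0.002, 0.0325, 0.1886]]
button seen -1 1631 y -0.0396 -0.0142 x -0.0142 0.0111 z 0.0722
button seen 1 1520 y 0.02 0.0453 x -0.0126 0.0111 z 0.0723
```

View pics/w3c.png

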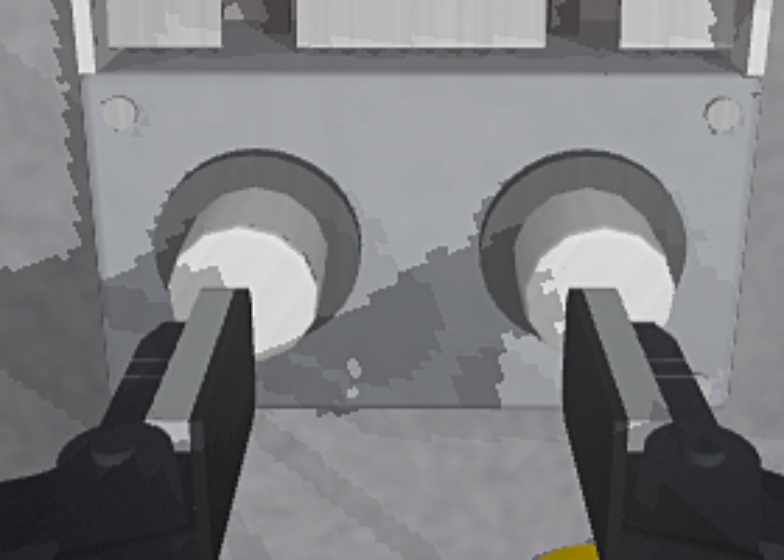

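Wrist crop: both button tops lie under the finger tips, and the tips look about 8 mm thick. The measured button mid is 2.9 mm along tool +y and -1.7 mm along x from the hand, with tops at z 0.072. I'll fix that, open to 52 mm, and descend to just above the buttons.

Call:
send_rows([
  {"delta_rot": [0,0,0],"travel": [-1.3,-1.1,0],"jaw": 52},
  {"delta_rot": [0,0,0],"travel": [-1.2,-1.1,0],"jaw": 52},
  {"delta_rot": [0,0,0],"travel": [0,0,-6],"jaw": 52},
  {"delta_rot": [0,0,0],"travel": [0,0,-5],"jaw": 52},
  {"delta_rot": [0,0,0],"travel": [0,0,-3],"jaw": 52},
  {"delta_rot": [0,0,0],"travel": [0,0,0],"jaw": 52},
  {"delta_rot": [0,0,0],"travel": [0,0,0],"jaw": 52},
  {"delta_rot": [0,0,0],"travel": [0,0,0],"jaw": 52},
])

```text
clock: 5.35
tcp_pos: [0.57, 0.1753, 0.2459]
orientation: [-0.0, 0.987, -0.161, 0.0]
ft_force: [0.2, -0.4, -0.2]
finger_gap: 0.052
```

```bash
cat > w.py <<'E'
from st import *
import sys
s,M=st();t=np.array(s['tcp_pos'])
p,d,c=shot('wrist',sys.argv[1]+'.png')
cv2.imwrite('pics/'+sys.argv[1]+'c.png',cv2.resize(p[200:400,180:460],None,fx=2.8,fy=2.8)[:,:,::-1])
v,u=np.mgrid[200:420,150:490]; v=v.ravel();u=u.ravel()
K=np.array(c['mtx']);E=np.array(c['extrinsics'])
W=((np.c_[(u-K[0,2])/K[0,0],-(v-K[1,2])/K[1,1],-np.ones(len(u))]*d[v,u][:,None])-E[:3,3])@E[:3,:3]
Tl=(W-t)@M
for sg in(-1,1):
    a=(abs(Tl[:,0])<.016)&(sg*Tl[:,1]>.012)&(sg*Tl[:,1]<.046)
    g=Tl[a&(Tl[:,2]>.15)&(Tl[:,2]<.1745)];tip=g[:,2].max() if len(g) else 0
    h=a&(W[:,2]>.058)&(W[:,2]<.0745)&(Tl[:,2]>.1745);b=Tl[h]
    print(sg,'tip z',round(tip,4))
    if len(b):print('  button y',b[:,1].min().round(4),b[:,1].max().round(4),'xmax',b[:,0].max().round(4),'top z',np.percentile(W[h,2],[50,90]).round(4))
E
python3 w.py w4
```

```text
5.35 tcp [0.57   0.1753 0.2459] F [ 0.2 -0.4 -0.2] gap 0.052 j [0.17 0.31 1.73 0.   1.1  2.06]
toolx yaw -18.51 z [ 0.  0. -1.]
-1 tip z 0.1745
  button y -0.0424 -0.0169 xmax 0.0132 top z [0.0665 0.0711]
1 tip z 0.1745
  button y 0.0172 0.0427 xmax 0.0131 top z [0.0664 0.0711]
```

View pics/w4c.png

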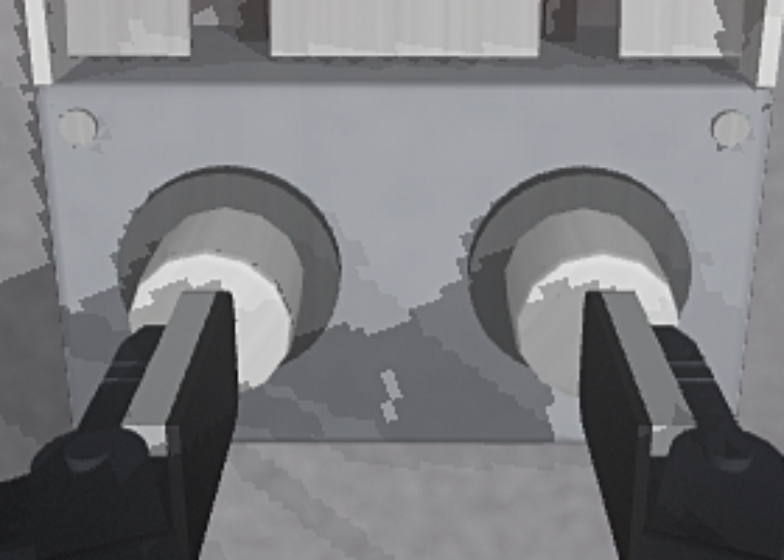

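Wrist crop: both fingertips sit over the centres of the button tops. The buttons measure y = ±29.8 mm in the tool frame, x centred. Now pressing slowly.

Call:
send_rows([
  {"delta_rot": [0,0,0],"travel": [0,0,-2],"jaw": 52},
  {"delta_rot": [0,0,0],"travel": [0,0,-2],"jaw": 52},
  {"delta_rot": [0,0,0],"travel": [0,0,-2],"jaw": 52},
  {"delta_rot": [0,0,0],"travel": [0,0,-2],"jaw": 52},
  {"delta_rot": [0,0,0],"travel": [0,0,-1.5],"jaw": 52},
  {"delta_rot": [0,0,0],"travel": [0,0,-1.5],"jaw": 52},
  {"delta_rot": [0,0,0],"travel": [0,0,-1],"jaw": 52},
  {"delta_rot": [0,0,0],"travel": [0,0,0],"jaw": 52},
])

```text
clock: 6.4
tcp_pos: [0.57, 0.1753, 0.2346]
orientation: [0.0, 0.987, -0.161, -0.0]
ft_force: [-3.8, -0.8, 9.4]
finger_gap: 0.052
```

```bash
python3 w.py w5; python3 - <<'E'
from st import *
s=read_state();print('torque',np.round(s['wrist_torque'],2),s['ft_force'])
p,d,c=shot('top','t5.png')
h=cv2.cvtColor(p,cv2.COLOR_RGB2HSV);m=cv2.inRange(h,(3,120,80),(14,255,255))
k,l,S,ce=cv2.connectedComponentsWithStats(m)
for i in range(1,k):
    if S[i,4]>100:print(S[i],ce[i].round(1),onz(c,*ce[i],.06).round(4))
E
```

```text
6.4 tcp [0.57   0.1753 0.2346] F [-3.8 -0.8  9.4] gap 0.052 j [ 0.17  0.33  1.73 -0.    1.08  2.06]
toolx yaw -18.51 z [-0. -0. -1.]
-1 tip z 0.1745
  button y -0.0405 -0.0172 xmax 0.0131 top z [0.0589 0.0598]
1 tip z 0.1745
  button y 0.017 0.0405 xmax 0.0131 top z [0.059  0.0598]
torque [-0.16  0.74 -0.09] [-4.02484434 -1.9911112   9.31607046]
[ 247  177   62  261 3531] [266.8 277.2] [0.5563 0.1442 0.06  ]
[ 138  192  129  238 5678] [213.2 364.8] [0.4067 0.233  0.06  ]
[   0  196   50   28 1092] [ 24.2 209.3] [0.6771 0.5797 0.06  ]
[ 153  198   85   81 5571] [195.  237.2] [0.6274 0.2731 0.06  ]
[349 200  24  25 261] [360.5 212.7] [ 0.6727 -0.0225  0.06  ]
[ 124  207   29  243 2335] [135.7 333. ] [0.46  0.368 0.06 ]
[ 113  209   28  250 1718] [124.3 342.9] [0.4434 0.3864 0.06  ]
[ 129  414  136   66 7071] [201.1 451. ] [0.2678 0.2482 0.06  ]
```

The vertical force of 9.4 N means about 7 mm of travel on each button. I'll press further and hold.

Call:
send_rows([
  {"delta_rot": [0,0,0],"travel": [0,0,-1],"jaw": 52},
  {"delta_rot": [0,0,0],"travel": [0,0,-1],"jaw": 52},
  {"delta_rot": [0,0,0],"travel": [0,0,-0.5],"jaw": 52},
  {"delta_rot": [0,0,0],"travel": [0,0,0],"jaw": 52},
  {"delta_rot": [0,0,0],"travel": [0,0,0],"jaw": 52},
  {"delta_rot": [0,0,0],"travel": [0,0,0],"jaw": 52},
  {"delta_rot": [0,0,0],"travel": [0,0,0],"jaw": 52},
  {"delta_rot": [0,0,0],"travel": [0,0,0],"jaw": 52},
])

```text
clock: 7.5
tcp_pos: [0.57, 0.1753, 0.2324]
orientation: [0.0, 0.987, -0.161, 0.0]
ft_force: [-5.6, -1.3, 11.4]
finger_gap: 0.0519
```

```bash
python3 w.py w6; cp pics/w6.png pics/v6.png
```

```text
7.5 tcp [0.57   0.1753 0.2324] F [-5.6 -1.3 11.4] gap 0.0519 j [ 0.17  0.33  1.73 -0.    1.07  2.06]
toolx yaw -18.5 z [ 0. -0. -1.]
-1 tip z 0.1745
1 tip z 0.1745
```

View pics/v6.png

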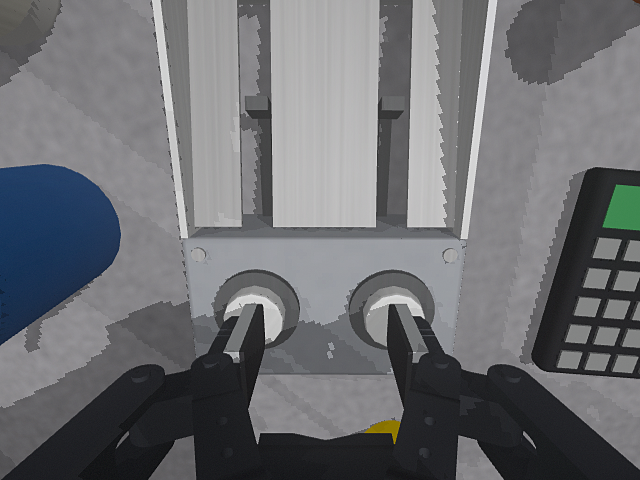

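Wrist view: the ramp is empty, with both pins sunk at (258,105) and (391,105), and both buttons are down. I'll hold for another second and check the tray from outside.

Call:
send_rows([
  {"delta_rot": [0,0,0],"travel": [0,0,0],"jaw": 52},
  {"delta_rot": [0,0,0],"travel": [0,0,0],"jaw": 52},
  {"delta_rot": [0,0,0],"travel": [0,0,0],"jaw": 52},
  {"delta_rot": [0,0,0],"travel": [0,0,0],"jaw": 52},
  {"delta_rot": [0,0,0],"travel": [0,0,0],"jaw": 52},
  {"delta_rot": [0,0,0],"travel": [0,0,0],"jaw": 52},
  {"delta_rot": [0,0,0],"travel": [0,0,0],"jaw": 52},
  {"delta_rot": [0,0,0],"travel": [0,0,0],"jaw": 52},
])

```text
clock: 8.55
tcp_pos: [0.57, 0.1753, 0.2324]
orientation: [0.0, 0.987, -0.161, 0.0]
ft_force: [-4.9, -0.7, 10.4]
finger_gap: 0.0521
```

```bash
cat > r.py <<'E'
from st import *
import sys
st()
a=np.radians(-18.5);X=np.array([np.cos(a),np.sin(a)]);Y=np.array([-X[1],X[0]])
O=np.array([.5701,.1758])+.068*X;T=np.r_[O+.096*X,.026]
print('expected roll centre',T.round(4))
for k in range(2):
    p,d,c=shot('scene',sys.argv[1]+'.png')
    E=np.array(c['extrinsics']);K=np.array(c['mtx'])
    h=cv2.cvtColor(p,cv2.COLOR_RGB2HSV);m=cv2.inRange(h,(3,110,60),(14,255,255))>0
    v,u=np.nonzero(m&(d>0));W=((np.c_[(u-K[0,2])/K[0,0],-(v-K[1,2])/K[1,1],-np.ones(len(u))]*d[v,u][:,None])-E[:3,3])@E[:3,:3]
    q=W[:,:2]-O;L=np.c_[q@X,q@Y,W[:,2]];L=L[(abs(L[:,1])<.07)&(L[:,0]>-.05)&(L[:,0]<.16)&(L[:,2]<.08)]
    print('roll in dispenser frame: n',len(L),'x',np.percentile(L[:,0],[2,98]).round(4),'y',np.percentile(L[:,1],[2,98]).round(4),'ztop',np.percentile(L[:,2],98).round(4))
    if len(L)>10:
        t=L[L[:,2]>np.percentile(L[:,2],98)-.002];print(' x of crest',t[:,0].mean().round(4))
E
python3 r.py s7
```

```text
8.55 tcp [0.57   0.1753 0.2324] F [-4.9 -0.7 10.4] gap 0.0521 j [ 0.17  0.33  1.73 -0.    1.07  2.06]
toolx yaw -18.5 z [ 0. -0. -1.]
expected roll centre [0.7256 0.1238 0.026 ]
roll in dispenser frame: n 1379 x [0.0833 0.1193] y [-0.0526  0.0513] ztop 0.0468
 x of crest 0.1012
roll in dispenser frame: n 1378 x [0.0833 0.1192] y [-0.0525  0.0514] ztop 0.0468
 x of crest 0.1014
```

View pics/s7.png

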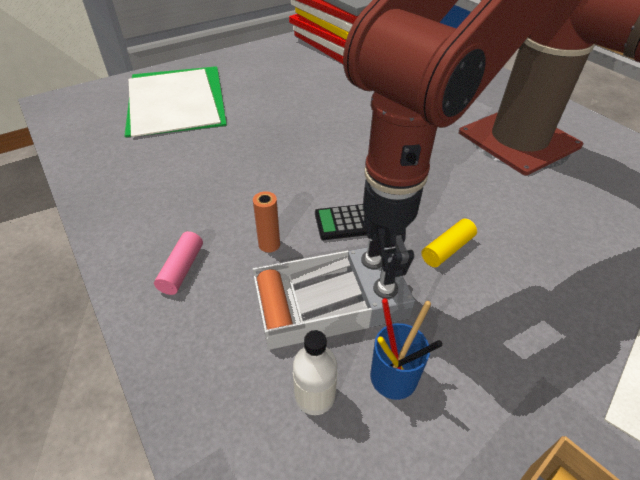

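Scene view: the roll lies in the tray at (273,300), unmoved between two pictures, and nothing else has shifted. I'll lift straight up.

Call:
send_rows([
  {"delta_rot": [0,0,0],"travel": [0,0,0],"jaw": 52},
  {"delta_rot": [0,0,0],"travel": [0,0,3],"jaw": 52},
  {"delta_rot": [0,0,0],"travel": [0,0,5],"jaw": 52},
  {"delta_rot": [0,0,0],"travel": [0,0,8],"jaw": 52},
  {"delta_rot": [0,0,0],"travel": [0,0,20],"jaw": 52},
  {"delta_rot": [0,0,0],"travel": [0,0,30],"jaw": 52},
  {"delta_rot": [0,0,0],"travel": [0,0,40],"jaw": 52},
  {"delta_rot": [0,0,0],"travel": [0,0,40],"jaw": 52},
])

```text
clock: 9.65
tcp_pos: [0.5698, 0.1752, 0.3793]
orientation: [-0.0, 0.987, -0.161, 0.0]
ft_force: [-1.3, -0.1, -0.3]
finger_gap: 0.0521
```

Call:
send_rows([
  {"delta_rot": [0,0,0],"travel": [-20,-20,20],"jaw": 52},
  {"delta_rot": [0,0,0],"travel": [-20,-40,0],"jaw": 52},
  {"delta_rot": [0,0,0],"travel": [-20,-40,0],"jaw": 52},
  {"delta_rot": [0,0,0],"travel": [-20,-40,0],"jaw": 52},
  {"delta_rot": [0,0,0],"travel": [-10,-40,0],"jaw": 52},
  {"delta_rot": [0,0,0],"travel": [0,-20,0],"jaw": 52},
  {"delta_rot": [0,0,0],"travel": [0,0,0],"jaw": 52},
  {"delta_rot": [0,0,0],"travel": [0,0,0],"jaw": 52},
])

```text
clock: 10.65
tcp_pos: [0.48, -0.0244, 0.3977]
orientation: [-0.0, 0.987, -0.161, 0.0]
ft_force: [0.4, 0.1, 1.0]
finger_gap: 0.0519
```

```bash
python3 r.py s8; python3 - <<'E'
from h import *
for n,pts in(('scene',[(386,280),(373,251)]),('top',[(232,263),(265,274)])):
    p,d,c=shot(n,'f_'+n+'.png');print(n,[dep(c,d,*q).round(4).tolist() for q in pts])
    a=cv2.imread('pics/'+n+'1.png')[:,:,::-1].astype(int)
    print(' mean change bystanders',[(b,np.abs(p.astype(int)-a)[y-12:y+12,x-12:x+12].mean().round(1)) for b,x,y in((('spare',266,215),('bottle',315,375),('cup',398,365),('calc',348,220)) if n=='scene' else (('spare',360,216),('bottle',199,170),('cup',178,230),('calc',340,303)))])
E
```

```text
10.65 tcp [ 0.48   -0.0244  0.3977] F [0.4 0.1 1. ] gap 0.0519 j [-0.22 -0.13  1.9   0.    1.37  1.68]
toolx yaw -18.52 z [ 0.001  0.    -1.   ]
expected roll centre [0.7256 0.1238 0.026 ]
roll in dispenser frame: n 1375 x [0.0834 0.1193] y [-0.053   0.0514] ztop 0.0467
 x of crest 0.1012
roll in dispenser frame: n 1380 x [0.0832 0.1193] y [-0.053   0.0511] ztop 0.0468
 x of crest 0.1011
scene [[0.5799, 0.2042, 0.0704], [0.5614, 0.1481, 0.0726]]
 mean change bystanders [('spare', np.float64(2.5)), ('bottle', np.float64(2.4)), ('cup', np.float64(3.0)), ('calc', np.float64(2.5))]
top [[0.5802, 0.2042, 0.0711], [0.561, 0.1463, 0.0723]]
 mean change bystanders [('spare', np.float64(11.0)), ('bottle', np.float64(14.3)), ('cup', np.float64(8.2)), ('calc', np.float64(16.0))]
```

View pics/s8.png

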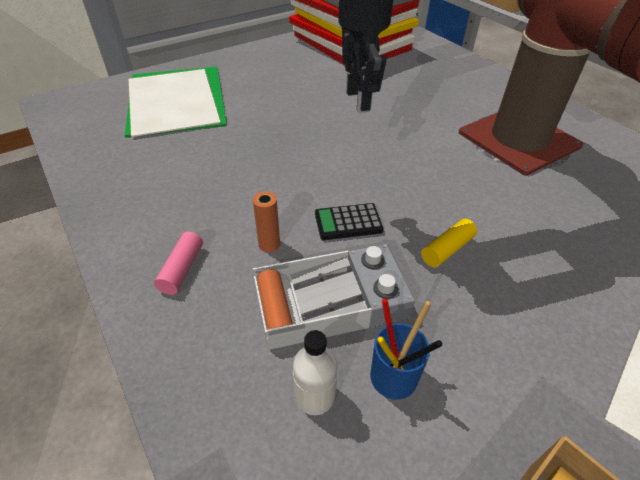

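Scene view: roll in the tray at (273,300), buttons up at (374,254) and (387,284), hand clear, and the bystanders unchanged. The larger brightness change in the top view is probably shading from the arm.

```bash
python3 -c "
from plant import *
print(job_done())"
```

```text
the job is handed in; nothing more can be done
None
```

I pressed both buttons down together, one fingertip on each. I held them until the roll lay still in the catch tray, then lifted straight up and moved the hand clear. I handed the job in at about 11 s on the robot's clock, well under the 35 s limit.

- **Pressing:** vertical force was 10 to 11 N with both buttons nearly down. The pins were seen sunk and the ramp empty.
- **Roll:** its centre is about 5 mm from the tray point along the dispenser's x, within the 8 mm allowed. It did not move between pictures, either while I held the buttons or after I let go.
- **Buttons:** both are back up, with their tops at about 71 to 72 mm.
- **Bystanders:** in the scene camera's before-and-after pictures they are unchanged.
- **One check disagreed:** the top camera showed larger brightness changes around the bystanders. I put this down to the arm and its shadow in that view and did not look into it further.

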